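# Let two steel balls into the lidded scrap bin with its lever

## Task

Press the lever at the front of the scrap bin all the way down with the fingertips, so that its lid lifts and the two steel balls waiting in the side chute roll into the bin by themselves. Then ease the lever slowly back up under the fingers so that the lid comes down fully shut without slamming, and move clear. Grasp nothing, do not touch the lid or the balls, and leave the things around the bin where they are.

Things in the scene. Friction and masses are not known exactly. Their poses are not given: they have to be found in the camera images.
- bin: Grey steel scrap bin, 160 (x) x 140 (y) mm in plan, 110 mm high (116 mm with its lid shut), bolted to the table. Origin: centre of its underside on the table. +x points from its front (the lever side, towards the robot) to its back (the lid's hinge side), +y to its left side as the robot sees it, z up. A push rod on its right side links lever and lid.
- chute_end (a point): Upper outer end of the open steel chute on the bin's left side, 122 mm above the table. The chute is 45 mm wide, fixed to the bin and 45 mm in front of its middle; it slopes 10 degrees down through a gap in the bin's left wall. Axes as the bin's.
- lever_pad (a point): Centre of the upper face of the lever's pad, rubber-faced steel, 36 mm (bin x) by 54 mm (bin y), its centre 82 mm in front of the bin's front wall and 58 mm right of the bin's middle. 84 mm above the table with the lever up (pad leaning 0.2 rad, front edge high), 37 mm when fully down: almost straight down, on a 133 mm arc about the pivot. The point's axes turn with the lever.
- lever (a joint): Angle of the lever, rad: 0 up (lid shut), 0.36 fully pressed down on its stop. It pivots on the bin's right wall, 130 mm behind the pad's centre. Pushing the pad down takes about 5 to 10 N against the lid's weight; there is no latch, and the lever comes up by itself when let go.
- lid (a joint): Angle of the lid, rad: 0 shut, about 0.77 with the lever fully down. It follows the lever through the push rod: 2.15 rad per rad of lever, so 1 mm of pad travel moves the lid about 0.016 rad. Let go when open, it falls and slams at 2.6 to 3.7 rad/s; eased down it should stay well under 1.5 rad/s.
- lid_front (a point): Middle of the front edge of the lid's upper face, 116 mm above the table when shut. The lid is a flat steel cover 168 (x) x 152 (y) mm, 4 mm thick, with an 18 mm skirt, hinged along the bin's top back edge, 166 mm behind this point and 112 mm above the table. Its left skirt holds the balls back in the chute when shut. Axes as the bin's when shut; they tilt with the lid.
- ball_1: Centre of the first steel ball, 28 mm in diameter, 90 g, in the chute against the lid's skirt. It rolls in by itself once the lid is about 0.2 rad open. The body's origin is the ball's centre; its axes mean nothing.
- ball_2: Centre of the second steel ball, same size, in the chute just behind the first; origin at its centre.
- tape_measure: Yellow tape measure, 64 x 96 x 37 mm, lying in front of and left of the bin; origin: centre of its underside.
- marker: Pen-like marker, 135 mm long, 16 mm high, lying in front of the lever; origin: centre of its underside.
- tape_roll: Roll of black tape, 55 x 53 x 19 mm, lying flat left of the bin behind the chute; origin: centre of its underside.

How it is judged (in metres and radians):
On the way, in this order (a step that is already met when the one before it is completed fails the run):
1. the lever is pressed down so that the lid stands open (over 0.65 rad) (value of joint lid above 0.65 rad), for 0.3 s.
2. the lid is shut again (value of joint lid below 0.03 rad), for 0.3 s.
At the end, for the whole second after the job is handed in: The lid is shut (under 0.03 rad) with the lever up (under 0.02 rad), both balls lie inside the bin (within its walls, under 60 mm above the table), and the tape measure, marker and tape roll are within 20 mm of where they stood (value of joint lid below 0.03 rad and value of joint lever below 0.02 rad and z of each of ball_1, ball_2 in the frame of bin below 0.06 m and x of ball_1 in the frame of bin between -0.078 and 0.078 m and y of ball_1 in the frame of bin between -0.068 and 0.068 m and x of ball_2 in the frame of bin between -0.078 and 0.078 m and y of ball_2 in the frame of bin between -0.068 and 0.068 m and distance of each of tape_measure, marker, tape_roll from where it was at the start of the episode below 0.02 m); the robot touches nothing.
It fails at once if the lid falls faster than 1.8 rad/s (it slams) (velocity of joint lid below -1.8 rad/s).
It fails at once if the robot touches the lid (contact force between any of the arm, the fingers and lid above 0.5 N).
It fails at once if the robot touches a ball (contact force between any of the arm, the fingers and ball_1 above 0.3 N or contact force between any of the arm, the fingers and ball_2 above 0.3 N).
It fails at once if a ball is lifted out of the chute (z of any of ball_1, ball_2 in the frame of bin above 0.16 m).
It fails at once if the tape measure, marker or tape roll is moved more than 20 mm (distance of any of tape_measure, marker, tape_roll from where it was at the start of the episode above 0.02 m).
It also fails if it takes over 43 s, if anything falls off the work surface, if the arm or the gripper's body presses on something with over 40 N, if the wrist force passes 120 N, or if a joint passes its speed limit or range.

## Robot

A 6-joint arm with a two-finger parallel gripper is mounted at the origin on a cart in front of the work surface, level with it; the furniture and walls round the work are solid. World frame = base frame: x ahead of the robot, y to its left, z up, the work surface at z = 0. Lengths are in m, angles in degrees, forces in N, time in s.
With the tool pointing down it reaches from about 0.375 to 0.9 m from the base axis. Payload 3.1 kg.
Tool frame: the origin (TCP) lies on the centre line of the jaws, within the pads' length; the fingertips stand 25 mm ahead of it and the grasp point (between the pads) lies 6 mm ahead of it; z points along the fingers, y is the line along which they close (so a half turn about z gives the same grasp; the last joint's range is limited). The gripper opens to 87 mm and grips with 3 to 60 N. Pads are 19 mm wide; open, the fingers measure 117 mm over their backs; the gripper's body (75 mm by 190 mm) begins 51 mm behind the grasp point.
Start: joints at [-77.321, 30.224, 82.088, -0, 67.689, -10.227], TCP at [0.243, -0.576, 0.248] pointing down, gripper open.
Joint ranges: [-176.69, 176.69], [-43.24, 126.21], [12.49, 139.97], [-82, 262], [0, 151.66], [-163.58, 163.58]. Speed limits (degrees/s): [159.86, 159.86, 180, 180, 180, 180].

## Interface

Orientations are given as a 3x3 rotation matrix whose columns are the frame's x, y, z axes.
In Python, from rig import read_state, capture, camera_params, hand_in gives the robot as it stands.
- The arm moves only by the tool apply_moves, never from a script. Its argument "rows" is a list of rows, each an object of numbers: "x", "y", "z": the shift along the tool's x, y, z in mm; "rx", "ry", "rz": the turn, a rotation vector about the tool's x, y, z in units of 6 degrees (1.0 is 6 degrees); "claw": the closure in counts, from 0 (fully open) to 255 (shut). A call has 1 to 10 rows; each row is the pose to reach, as a shift and turn from the pose commanded when the call began, along the tool's axes at that moment; what a row does not reach only later rows make up. A row lasts 1/8 s, in which the tool goes at most 62.5 mm and 10.7 degrees, less where a joint would pass 70% of its speed; a pose out of reach is approached as far as the arm can. A call with a gripper value outside its range is refused whole. The fingers move at their own pace and stop on an object; the grip force is fixed at half the most. Time passes only in rows, so rows that repeat a pose let the fingers close. It gives the time, the measured TCP pose, the force, the opening and the grip force at its end, in the units of the state.
- read_state(): the state, without advancing time (a new reading comes with each control period).
- capture(name): name is "scene" or "side" or "wrist"; returns (picture, depth): 480x640x3 uint8, red, green, blue; 480x640 float32, m along the optical axis (not along the pixel's ray), 0 where there is no reading.
- camera_params(name): a dict with "fx", "fy", "cx", "cy" (pixels), "xyz" and "orientation" of the camera in the world. Camera axes: x right, y up, looking along -z (the intrinsics and any distortion apply to the point x, -y, -z); pixel columns grow to the right and rows downward; lengths in m; the calibration is good to about 2 mm. A picture is of the moment at which its call begins: read the wrist's pose just before it. camera_params takes no time and is no camera call; for the wrist camera it gives the pose at the moment of the call.
- hand_in(): hands the job in; it is judged then, once.
The state is a dict: "time_s": time; "joint_positions": joint angles; "qvel": joint speeds; "tau": joint torques, N m; "position": TCP position; "tcp_rot": TCP orientation; "force": force on the tool from outside, world axes, zero at the start; "moment": the same for the moment, N m; "opening": opening from 0.0 (shut) to 1.0 (fully open); "grasp_force": force on a finger pad.
Only numpy, scipy, OpenCV 4.12 (cv2) and the standard library are available. Lean on these libraries where they do the work, as an engineer would, in place of code of your own. Each camera call takes 0.05 s, during which the arm holds its last target. There are 200 camera calls.

## Working session

There is one attempt and no reset: what is moved stays moved. The work goes in short steps, Python scripts to look and compute and a tool call to move; the robot and the scene stay as the last step left them, time stands still between calls to the robot, and variables do not carry over. Pictures are saved under pics/ and viewed, at most 10 in all, crops included, and the job is handed in when it is done.

Besides the shell and the picture viewer there is one more tool, called after "Request:" as name(argument=value, ...) on one line, values as JSON. apply_moves: Moves the arm, as the interface text tells. Its arguments: {"type":"object","properties":{"rows":{"type":"array"}},"required":["rows"]}

```bash
mkdir -p pics
cat > h.py <<'E'
import numpy as np, cv2
from rig import *
def world(name,d,P=None):
    P=P or camera_params(name); v,u=np.mgrid[:480,:640]
    c=np.stack([(u-P['cx'])/P['fx']*d,-(v-P['cy'])/P['fy']*d,-d],-1)
    return c@np.array(P['orientation']).T+np.array(P['xyz'])
E
python3 - <<'E'
from h import *
s=read_state(); print(s['time_s'],s['position'],s['tcp_rot'],s['force'],s['opening'])
for n in ['scene','side']:
    p,d=capture(n); cv2.imwrite(f'pics/{n}.png',p[:,:,::-1]); np.save(n,d)
    P=camera_params(n);print(n,P)
E
```

```text
0.0 [ 0.24313907 -0.57503882  0.24657793] [[ 9.21140523e-01  3.89229907e-01 -4.65486016e-04]
 [ 3.89229992e-01 -9.21138216e-01  2.09776204e-03]
 [ 3.87734765e-04 -2.11351474e-03 -9.99997691e-01]] [-0.59931326  0.87445177 -0.14949463] 1.0000587273766954
scene {'fx': 507.19644028331726, 'fy': 507.19644028331726, 'cx': 311.8469316562237, 'cy': 239.67402497511847, 'xyz': array([0.32231067, 0.43630491, 0.82481536]), 'orientation': array([[-0.88050489,  0.35876764, -0.30983369],
       [-0.47403448, -0.66854931,  0.57300361],
       [-0.00156395,  0.65140433,  0.75872917]])}
side {'fx': 494.36100542347936, 'fy': 494.36100542347936, 'cx': 314.1171720166402, 'cy': 233.21404723120475, 'xyz': array([ 0.33402359, -0.77312381,  0.61745836]), 'orientation': array([[ 0.921387  ,  0.22521849, -0.31673748],
       [-0.38858959,  0.51993046, -0.76070392],
       [-0.00664312,  0.82398358,  0.56657473]])}
```

View pics/scene.png

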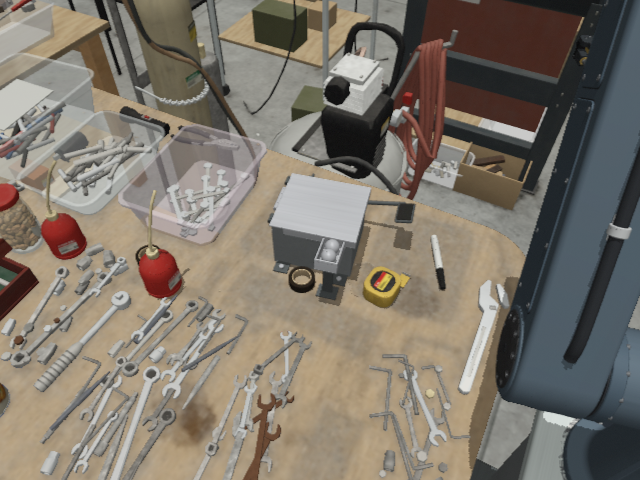

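View pics/side.png

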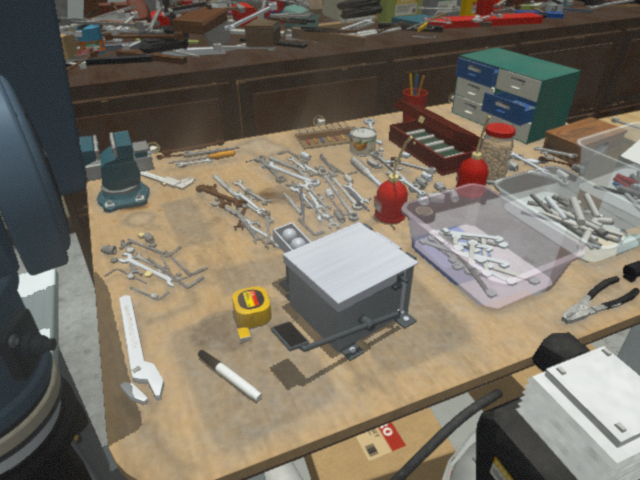

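The scene view shows the lid (about (322,205)), the pad at (405,212), the marker at (438,262) and the tape measure at (384,287). In the side view the pad is at (289,336), the lid at (350,262) and the marker at (230,375).

Run:
```python
from h import *
for n,box,pb in [('scene',(250,160,400,300),(390,200,420,228)),('side',(270,215,425,310),(268,315,310,355))]:
    d=np.load(n+'.npy'); W=world(n,d); z=W[...,2]
    m=np.zeros(z.shape,bool); m[box[1]:box[3],box[0]:box[2]]=1
    m&=(abs(z-.116)<.008)&(d>0)
    nn,l,st,c=cv2.connectedComponentsWithStats(m.astype(np.uint8)); k=1+st[1:,4].argmax(); p=W[l==k]
    r=cv2.minAreaRect((p[:,:2]*1000).astype(np.float32)); print(n,'lid',r,np.median(p[:,2]),cv2.boxPoints(r).round().tolist())
    g=cv2.imread(f'pics/{n}.png').max(2)
    m=np.zeros(z.shape,bool); m[pb[1]:pb[3],pb[0]:pb[2]]=1
    m&=(z>.06)&(z<.11)&(g<90)&(d>0)
    p=W[m]; r=cv2.minAreaRect((p[:,:2]*1000).astype(np.float32)); print('pad',m.sum(),p.mean(0),p.min(0),p.max(0),r)
```

```text
scene lid ((635.3062744140625, -159.7643585205078), (174.99099731445312, 234.591064453125), 12.82983684539795) 0.11616202345962878 [[524.0, -65.0], [576.0, -294.0], [747.0, -255.0], [695.0, -26.0]]
pad 346 [ 0.49587161 -0.27566614  0.08360785] [ 0.47331592 -0.30387539  0.06730026] [ 0.53376345 -0.24839798  0.09098044] ((503.1383361816406, -278.08245849609375), (49.2790641784668, 59.07300567626953), 14.830872535705566)
side lid ((637.5509033203125, -167.4297637939453), (175.3857421875, 233.5694122314453), 12.417078971862793) 0.11650458403506458 [[527.0, -72.0], [577.0, -300.0], [748.0, -263.0], [698.0, -35.0]]
pad 578 [ 0.49726212 -0.28872431  0.08428462] [ 0.47603686 -0.31536575  0.07473423] [ 0.5174975  -0.25780628  0.08908701] ((497.0091857910156, -287.80291748046875), (33.032962799072266, 60.30585861206055), 13.697775840759277)
```

Request:
apply_moves(rows=[{"x": 40,"y": -20,"claw": 255,"rz": 0.3},{"x": 90,"y": -45,"claw": 255,"rz": 0.6},{"x": 140,"y": -70,"claw": 255,"rz": 0.9},{"x": 190,"y": -97,"claw": 255,"rz": 1.2},{"x": 240,"y": -124,"claw": 255,"rz": 1.5},{"x": 290,"y": -150,"claw": 255,"rz": 1.7},{"x": 315,"y": -164,"claw": 255,"rz": 1.7},{"x": 320,"y": -167,"claw": 255,"rz": 1.7},{"x": 320,"y": -167,"claw": 255,"rz": 1.7}])

```text
validation failed for argument at $.ro...
```

Run:
```python
from h import *
s=read_state(); print(s['time_s'],s['position'],s['tcp_rot'],s['force'],s['opening'],s['joint_positions'])
P=camera_params('wrist');print(P)
R=np.array(s['tcp_rot']);print('cam in tool',R.T@(P['xyz']-s['position']))
p,d=capture('wrist'); cv2.imwrite('pics/w1.png',p[:,:,::-1]); np.save('w1',d)
np.save('w1W',world('wrist',d,P))
```

```text
0.1 [ 0.24315335 -0.57507664  0.24666332] [[ 9.21158454e-01  3.89187516e-01 -4.24143810e-04]
 [ 3.89187573e-01 -9.21156464e-01  1.94966028e-03]
 [ 3.68080632e-04 -1.96101755e-03 -9.99998009e-01]] [-0.52169654  0.13931971  0.54678459] 1.0001671302449264 [-7.73212496e+01  3.02732187e+01  8.21509617e+01  8.74382984e-04
  6.76901369e+01 -1.02255619e+01]
{'fx': 387.4098757844419, 'fy': 387.4098757844419, 'cx': 322.2943900154453, 'cy': 240.05883462334378, 'xyz': array([ 0.30634802, -0.54788811,  0.38433315]), 'orientation': array([[ 0.3890095 ,  0.8905857 ,  0.23564532],
       [-0.92123236,  0.3765098 ,  0.09783306],
       [-0.00159405, -0.25514208,  0.96690226]])}
cam in tool [ 0.06884442 -0.00072028 -0.13764335]
```

View pics/w1.png

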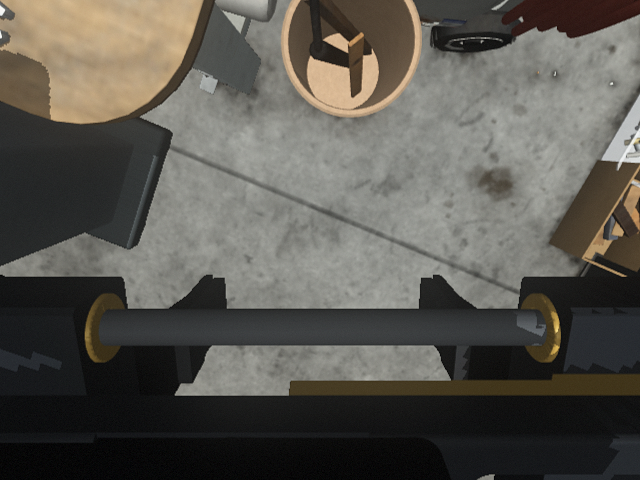

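The first move was refused (probably missing keys), and the wrist view shows only the floor and the gripper. I'll send full rows.

Request:
apply_moves(rows=[{"x": 40,"y": -20,"z": 0,"rx": 0,"ry": 0,"rz": 0.3,"claw": 255},{"x": 90,"y": -45,"z": 0,"rx": 0,"ry": 0,"rz": 0.6,"claw": 255},{"x": 140,"y": -70,"z": 0,"rx": 0,"ry": 0,"rz": 0.9,"claw": 255},{"x": 190,"y": -97,"z": 0,"rx": 0,"ry": 0,"rz": 1.2,"claw": 255},{"x": 240,"y": -124,"z": 0,"rx": 0,"ry": 0,"rz": 1.5,"claw": 255},{"x": 290,"y": -150,"z": 0,"rx": 0,"ry": 0,"rz": 1.7,"claw": 255},{"x": 315,"y": -164,"z": 0,"rx": 0,"ry": 0,"rz": 1.7,"claw": 255},{"x": 320,"y": -167,"z": 0,"rx": 0,"ry": 0,"rz": 1.7,"claw": 255},{"x": 320,"y": -167,"z": 0,"rx": 0,"ry": 0,"rz": 1.7,"claw": 255}])

```text
time_s: 1.27
position: [0.4728, -0.2975, 0.2474]
tcp_rot: [[0.975, 0.22, -0.001], [0.22, -0.975, -0.0], [-0.001, 0.0, -1.0]]
force: [0.5, -0.1, 0.3]
opening: 0.065
grasp_force: 0.0
```

Run:
```python
from h import *
P=camera_params('wrist')
p,d=capture('wrist'); cv2.imwrite('pics/w2.png',p[:,:,::-1]); np.save('w2W',world('wrist',d,P)); print(P['xyz'],read_state()['opening'])
```

```text
[ 0.53981149 -0.28180992  0.38499878] 0.03722051889538363
```

View pics/w2.png

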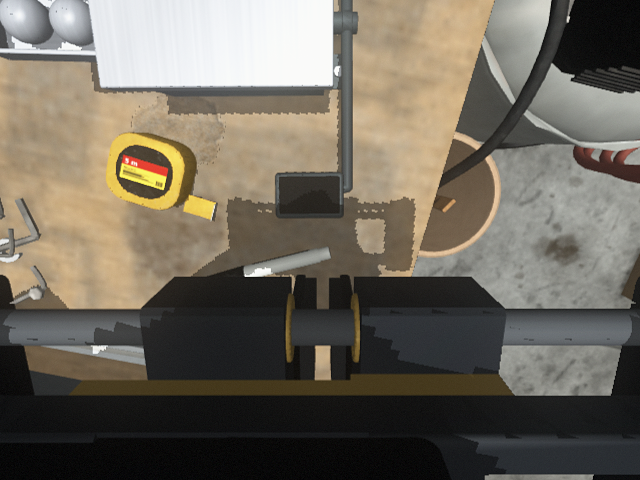

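The wrist view shows the pad at (275–344, 173–217), with the lever arm running up from its right corner at (347,190). The lid's front edge is at about row 88 and the fingers are at column 322.

Run:
```python
from h import *
W=np.load('w2W.npy'); q=W[178:213,280:340].reshape(-1,3); print(np.median(q,0))
P=camera_params('wrist')
for u,v,z in [(309.5,195,.084),(275,173,.080),(344,217,.088),(97,87,.116),(337,87,.116)]:
    r=np.array(P['orientation'])@np.array([(u-P['cx'])/P['fx'],-(v-P['cy'])/P['fy'],-1]); print((P['xyz']+r*(z-P['xyz'][2])/r[2]).round(4))
s=read_state(); print(s['position'],s['tcp_rot'])
```

```text
[ 0.49555911 -0.281801    0.08493483]
[ 0.4951 -0.2823  0.084 ]
[ 0.5054 -0.2525  0.08  ]
[ 0.4847 -0.3123  0.088 ]
[ 0.5384 -0.1327  0.116 ]
[ 0.5727 -0.2849  0.116 ]
[ 0.47259026 -0.29811587  0.24744219] [[ 9.75630294e-01  2.19420515e-01 -4.08329322e-04]
 [ 2.19420354e-01 -9.75630332e-01 -4.05431207e-04]
 [-4.87338396e-04  3.05955204e-04 -9.99999834e-01]]
```

Request:
apply_moves(rows=[{"x": 5,"y": -4,"z": 25,"rx": 0,"ry": 0.7,"rz": 0,"claw": 255},{"x": 10,"y": -8,"z": 60,"rx": 0,"ry": 1.5,"rz": 0,"claw": 255},{"x": 15,"y": -10,"z": 95,"rx": 0,"ry": 2.2,"rz": 0,"claw": 255},{"x": 15,"y": -10,"z": 115,"rx": 0,"ry": 2.5,"rz": 0,"claw": 255},{"x": 15,"y": -10,"z": 118,"rx": 0,"ry": 2.5,"rz": 0,"claw": 255},{"x": 15,"y": -10,"z": 118,"rx": 0,"ry": 2.5,"rz": 0,"claw": 255}])

```text
time_s: 2.08
position: [0.4855, -0.2856, 0.13]
tcp_rot: [[0.942, 0.219, 0.253], [0.211, -0.976, 0.056], [0.259, 0.001, -0.966]]
force: [0.2, -0.1, -1.2]
opening: 0.008
grasp_force: 0.0
```

Request:
apply_moves(rows=[{"x": 4,"y": 0,"z": 9,"rx": 0,"ry": 0,"rz": 0,"claw": 255},{"x": 2,"y": 0,"z": 16,"rx": 0,"ry": 0,"rz": 0,"claw": 255},{"x": 1,"y": 0,"z": 20,"rx": 0,"ry": 0,"rz": 0,"claw": 255},{"x": 0,"y": 0,"z": 24,"rx": 0,"ry": 0,"rz": 0,"claw": 255},{"x": -1,"y": 0,"z": 28,"rx": 0,"ry": 0,"rz": 0,"claw": 255},{"x": -2,"y": 0,"z": 32,"rx": 0,"ry": 0,"rz": 0,"claw": 255},{"x": -3,"y": 0,"z": 36,"rx": 0,"ry": 0,"rz": 0,"claw": 255},{"x": -4,"y": 0,"z": 40,"rx": 0,"ry": 0,"rz": 0,"claw": 255},{"x": -5,"y": 0,"z": 43,"rx": 0,"ry": 0,"rz": 0,"claw": 255},{"x": -5,"y": 0,"z": 43,"rx": 0,"ry": 0,"rz": 0,"claw": 255}])

```text
time_s: 3.32
position: [0.4915, -0.2832, 0.0869]
tcp_rot: [[0.942, 0.22, 0.252], [0.213, -0.975, 0.056], [0.259, 0.001, -0.966]]
force: [-2.7, -0.7, 5.4]
opening: 0.006
grasp_force: 2.4
```

Run:
```python
from h import *
a=[capture(n)[0] for n in ('scene','side')]
cv2.imwrite('pics/mid.png',np.hstack([a[0][120:320,220:480],a[1][200:400,180:440]])[:,:,::-1])
s=read_state();print(s['force'],s['position'],s['time_s'])
```

```text
[-3.96918526 -1.25795944  4.72415999] [ 0.49158256 -0.28314564  0.08704383] 3.425
```

View pics/mid.png

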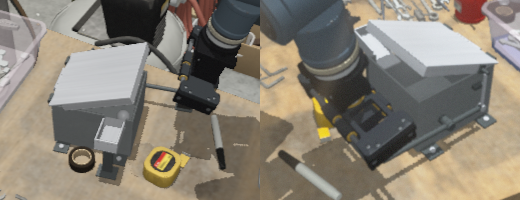

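The lid is about 0.4 rad open (crop centre-left at (100,75)), the balls are leaving the chute, and the gripper is well clear of the lid. I'll press on.

Request:
apply_moves(rows=[{"x": -1,"y": 0,"z": 4,"rx": 0,"ry": 0,"rz": 0,"claw": 255},{"x": -2,"y": 0,"z": 8,"rx": 0,"ry": 0,"rz": 0,"claw": 255},{"x": -3,"y": 0,"z": 12,"rx": 0,"ry": 0,"rz": 0,"claw": 255},{"x": -4,"y": 0,"z": 16,"rx": 0,"ry": 0,"rz": 0,"claw": 255},{"x": -5,"y": 0,"z": 19,"rx": 0,"ry": 0,"rz": 0,"claw": 255},{"x": -6,"y": 0,"z": 22,"rx": 0,"ry": 0,"rz": 0,"claw": 255},{"x": -6,"y": 0,"z": 23,"rx": 0,"ry": 0,"rz": 0,"claw": 255},{"x": -6,"y": 0,"z": 23,"rx": 0,"ry": 0,"rz": 0,"claw": 255},{"x": -6,"y": 0,"z": 23,"rx": 0,"ry": 0,"rz": 0,"claw": 255}])

```text
time_s: 4.55
position: [0.4921, -0.2829, 0.063]
tcp_rot: [[0.942, 0.22, 0.253], [0.212, -0.976, 0.057], [0.259, 0.0, -0.966]]
force: [0.0, -0.9, 3.6]
opening: 0.008
grasp_force: 1.7
```

Request:
apply_moves(rows=[{"x": 0,"y": 0,"z": 1,"rx": 0,"ry": 0,"rz": 0,"claw": 255},{"x": -0.5,"y": 0,"z": 2,"rx": 0,"ry": 0,"rz": 0,"claw": 255},{"x": -0.5,"y": 0,"z": 2,"rx": 0,"ry": 0,"rz": 0,"claw": 255},{"x": -0.5,"y": 0,"z": 2,"rx": 0,"ry": 0,"rz": 0,"claw": 255}])

```text
time_s: 5.05
position: [0.4922, -0.283, 0.0626]
tcp_rot: [[0.942, 0.22, 0.254], [0.213, -0.976, 0.056], [0.26, 0.001, -0.965]]
force: [-3.6, 0.2, 16.4]
opening: 0.002
grasp_force: 8.2
```

Run:
```python
from h import *
a=[capture(n)[0] for n in ('scene','side')]
cv2.imwrite('pics/down.png',cv2.resize(np.hstack([a[0][120:320,220:480],a[1][200:400,180:440]])[:,:,::-1],None,fx=1.5,fy=1.5))
s=read_state();print(s['force'],s['position'],s['time_s'])
```

```text
[-4.37489561 -0.24737743 17.27581871] [ 0.4922354  -0.28300717  0.06264278] 5.15
```

View pics/down.png

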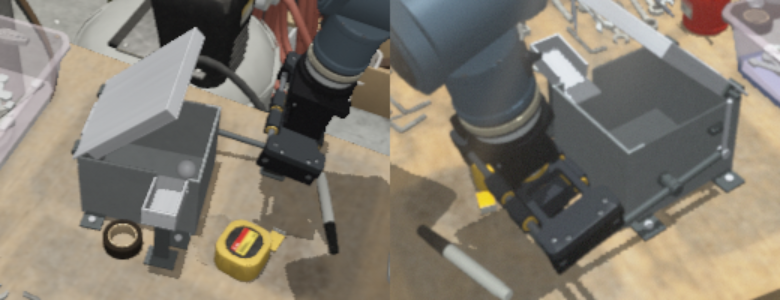

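The lid is wide open on the stop (17 N) and the chute is empty. One ball shows at (187,168), so I'll check the balls' heights after a short hold.

Request:
apply_moves(rows=[{"x": 0,"y": 0,"z": 0,"rx": 0,"ry": 0,"rz": 0,"claw": 255},{"x": 0,"y": 0,"z": 0,"rx": 0,"ry": 0,"rz": 0,"claw": 255},{"x": 0,"y": 0,"z": 0,"rx": 0,"ry": 0,"rz": 0,"claw": 255},{"x": 0,"y": 0,"z": 0,"rx": 0,"ry": 0,"rz": 0,"claw": 255}])

```text
time_s: 5.65
position: [0.4922, -0.283, 0.0626]
tcp_rot: [[0.942, 0.22, 0.254], [0.213, -0.976, 0.056], [0.26, 0.001, -0.965]]
force: [-3.6, 0.3, 16.1]
opening: 0.002
grasp_force: 8.2
```

Run:
```python
from h import *
p,d=capture('scene'); W=world('scene',d)
for v in range(218,264,5): print(v,[(int(1000*W[v,u,2])) for u in range(320,362,4)])
print(W[232,345])
cv2.imwrite('pics/ball.png',cv2.resize(p[190:290,290:390,::-1],None,fx=5,fy=5))
```

```text
218 [5, 8, 12, 13, 16, 18, 19, 20, 25, 27, 94]
223 [2, 1, 7, 3, 5, 6, 3, 6, 8, 110, 70]
228 [5, 3, 6, 4, 5, 34, 34, 29, 5, 110, 46]
233 [5, 6, 5, 5, 7, 25, 29, 26, 5, 89, 23]
238 [99, 7, 89, 86, 3, 11, 17, 4, 109, 68, 0]
243 [115, 90, 91, 88, 89, 89, 88, 100, 104, 43, 0]
248 [112, 94, 92, 92, 91, 93, 88, 88, 84, 17, 0]
253 [98, 95, 92, 95, 94, 116, 69, 71, 63, 1, -1]
258 [96, 98, 98, 99, 97, 103, 56, 62, 39, -1, 0]
263 [118, 116, 118, 123, 124, 35, 40, 43, 13, 1, -1]
[ 0.59570484 -0.21518017  0.03024954]
```

View pics/ball.png

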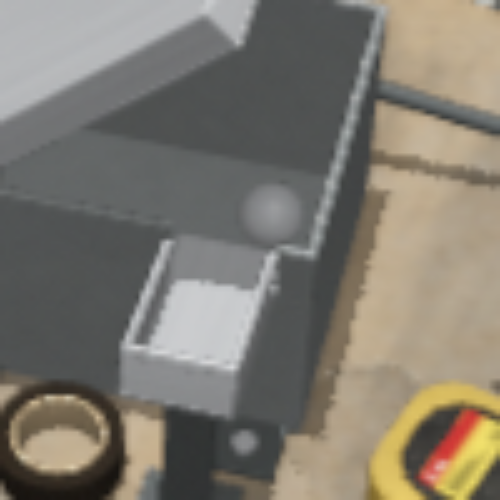

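One ball lies on the bin floor and the chute is empty; the other is hidden behind the near wall. Now I'll ease the lever up at about 24 mm/s.

Request:
apply_moves(rows=[{"x": 0.8,"y": 0,"z": -3,"rx": 0,"ry": 0,"rz": 0,"claw": 255},{"x": 1.6,"y": 0,"z": -6,"rx": 0,"ry": 0,"rz": 0,"claw": 255},{"x": 2.4,"y": 0,"z": -9,"rx": 0,"ry": 0,"rz": 0,"claw": 255},{"x": 3.2,"y": 0,"z": -12,"rx": 0,"ry": 0,"rz": 0,"claw": 255},{"x": 4,"y": 0,"z": -15,"rx": 0,"ry": 0,"rz": 0,"claw": 255},{"x": 4.8,"y": 0,"z": -18,"rx": 0,"ry": 0,"rz": 0,"claw": 255},{"x": 5.6,"y": 0,"z": -21,"rx": 0,"ry": 0,"rz": 0,"claw": 255},{"x": 6.4,"y": 0,"z": -24,"rx": 0,"ry": 0,"rz": 0,"claw": 255},{"x": 7.2,"y": 0,"z": -27,"rx": 0,"ry": 0,"rz": 0,"claw": 255},{"x": 8,"y": 0,"z": -30,"rx": 0,"ry": 0,"rz": 0,"claw": 255}])

```text
time_s: 6.95
position: [0.4923, -0.2828, 0.0924]
tcp_rot: [[0.942, 0.22, 0.253], [0.212, -0.976, 0.057], [0.26, 0.0, -0.966]]
force: [1.0, -0.8, 3.1]
opening: 0.004
grasp_force: 2.1
```

Request:
apply_moves(rows=[{"x": 0.8,"y": 0,"z": -3,"rx": 0,"ry": 0,"rz": 0,"claw": 255},{"x": 1.4,"y": 0,"z": -5,"rx": 0,"ry": 0,"rz": 0,"claw": 255},{"x": 1.9,"y": 0,"z": -7,"rx": 0,"ry": 0,"rz": 0,"claw": 255},{"x": 2.4,"y": 0,"z": -9,"rx": 0,"ry": 0,"rz": 0,"claw": 255},{"x": 3,"y": 0,"z": -11,"rx": 0,"ry": 0,"rz": 0,"claw": 255},{"x": 3.5,"y": 0,"z": -13,"rx": 0,"ry": 0,"rz": 0,"claw": 255},{"x": 4,"y": 0,"z": -15,"rx": 0,"ry": 0,"rz": 0,"claw": 255},{"x": 4.5,"y": 0,"z": -17,"rx": 0,"ry": 0,"rz": 0,"claw": 255},{"x": 5,"y": 0,"z": -19,"rx": 0,"ry": 0,"rz": 0,"claw": 255},{"x": 5.6,"y": 0,"z": -21,"rx": 0,"ry": 0,"rz": 0,"claw": 255}])

```text
time_s: 8.2
position: [0.4912, -0.2826, 0.1135]
tcp_rot: [[0.942, 0.221, 0.251], [0.213, -0.975, 0.058], [0.258, -0.001, -0.966]]
force: [0.3, 0.3, 0.4]
opening: 0.003
grasp_force: 0.2
```

Request:
apply_moves(rows=[{"x": 0.5,"y": 0,"z": -2,"rx": 0,"ry": 0,"rz": 0,"claw": 255},{"x": 1,"y": 0,"z": -4,"rx": 0,"ry": 0,"rz": 0,"claw": 255},{"x": 1.6,"y": 0,"z": -6,"rx": 0,"ry": 0,"rz": 0,"claw": 255},{"x": 2,"y": 0,"z": -8,"rx": 0,"ry": 0,"rz": 0,"claw": 255},{"x": 2,"y": 0,"z": -15,"rx": 0,"ry": 0,"rz": 0,"claw": 255},{"x": 2,"y": 0,"z": -30,"rx": 0,"ry": 0,"rz": 0,"claw": 255},{"x": 0,"y": 0,"z": -55,"rx": 0,"ry": 0,"rz": 0,"claw": 255},{"x": 0,"y": 0,"z": -80,"rx": 0,"ry": 0,"rz": 0,"claw": 255},{"x": 0,"y": 0,"z": -80,"rx": 0,"ry": 0,"rz": 0,"claw": 255},{"x": 0,"y": 0,"z": -80,"rx": 0,"ry": 0,"rz": 0,"claw": 255}])

```text
time_s: 9.45
position: [0.4714, -0.2872, 0.191]
tcp_rot: [[0.942, 0.22, 0.252], [0.212, -0.976, 0.057], [0.259, 0.0, -0.966]]
force: [0.5, 0.2, -0.6]
opening: 0.005
grasp_force: 0.0
```

Run:
```python
from h import *
p,d=capture('scene'); q,e=capture('side')
for n,D in (('scene',d),('side',e)):
    W=world(n,D); D0=np.load(n+'.npy')
    print(n,'lid z',[W[v,u,2].round(3) for u,v in ([(330,190),(310,215)] if n=='scene' else [(350,240),(345,290)])])
cv2.imwrite('pics/end.png',cv2.resize(np.hstack([p[120:320,220:480],q[200:400,180:440]])[:,:,::-1],None,fx=1.5,fy=1.5))
s=read_state();print(s['time_s'],s['position'],s['force'])
```

```text
scene lid z [np.float64(0.115), np.float64(0.117)]
side lid z [np.float64(0.116), np.float64(0.117)]
9.55 [ 0.47125055 -0.28691182  0.19024725] [-0.80926129 -0.12840892 -0.40805949]
```

View pics/end.png

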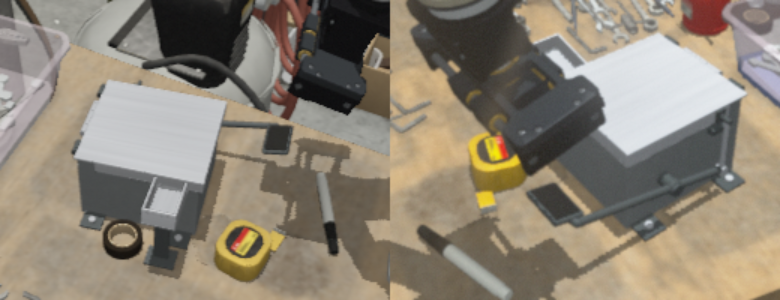

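The lid is shut at 116 mm, the lever is up, the chute is empty, the objects around the bin are in place and the gripper is clear.

```bash
python3 -c "
from rig import *
print(hand_in())"
```

```text
the job is handed in; nothing more can be done
None
```

The lever was pressed to its stop and eased back up until the lid shut, with the arm clear, and the job is handed in (no verdict returned); I saw one ball on the bin floor and the chute empty, but the second ball was hidden behind the wall, so I inferred it is in the bin.

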